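Open the latched fastener box with its release key and hang the key up

TASK

Take the release key off the bit box by its brass cross-pin, lift it, slacken your grip so that the key swings down to hang straight below the fingers, and clamp it again. Push its tip squarely into the steel hole in the sloping front of the blue fastener box until the catch inside lets the spring lid pop open, then hang the key by its cross-pin on the two prongs of the hanger and let go, so that it hangs still. Do not drop the key on the table and do not disturb the tools lying about.

Things in the scene. Friction and masses are not known exactly. Their poses are not given: they have to be found in the camera images.
- key_head (a point): Middle of the key's brass cross-pin (10 mm thick, 45 mm long over two polished end buttons 8 mm across), 35 mm above the table at the start. x axis: along the rod from tip to head; y: along the pin; z up at the start. Pinch the buttons (fingers closing along y, pads within 4 mm of the pin axis): at 30 N or more the key stays put; at 3 to 8 N it swings and hangs; below 1.5 N it slips out.
- key: Release key: steel rod 8 mm thick with a round tip and, 145 mm from it, the cross-pin. 120 g, balancing at its red 18 mm square collar, 32 mm long, centred 85 mm from the pin axis. Starts lying level across the bit box, pin sticking out towards the robot. Origin 9 mm below the rod's axis under the collar's middle; axes as key_head.
- key_tip (a point): Tip end of the key, on the rod's axis, 145 mm from key_head and 44 mm from the collar; axes as key_head.
- bush_mouth (a point): Centre of the mouth of the hole in the fastener box's sloping front, in a steel bush standing 6 mm proud. Axes as the box's: x level, away from the robot (at yaw 0) to the lid; z up. The hole is 13 mm wide, 14 mm deep; the way in is 28 degrees from vertical, along (0.469, 0, -0.883) in this frame. The lid is freed when the tip is about 30 mm past the mouth; the catch stops at about 35 mm.
- fastener_box: Blue steel box, 206 x 150 x 85 mm, bolted down: front edge 40 mm high at x = -42 mm, sloping front up to x = +42 mm, then the lid up to x = 162 mm, 85 mm high. Origin at the table under the middle of the slope; x from front to lid, z up.
- catch_pad (a point): Middle of the face of the brass spring pad inside the box, 2 mm behind the hole, which the key's tip pushes down with 3 to 7 N.
- catch (a joint): Turn of the spring catch, rad: 0 at rest, about 0.25 when it frees the lid, 0.36 at its stop; springs back.
- lid (a joint): Opening of the grey lid (122 x 152 mm), hinged on the edge far from the hole, rad: 0 shut and caught; once freed its spring raises it to about 0.8 and it stays there.
- hanger_rest (a point): Where the middle of the cross-pin belongs on the hanger's two level prongs, which run along this x axis, 9 to 14 mm off the middle on either side (gap 18 mm for the rod), tops 5 mm below this point, open at the -x end. Upturned stops, 5 mm high, at x = -15 and +16 mm keep the pin. Bring the key in from the -x end, pin along y, at least 12 mm above this point, then lower it. Nothing stands above.
- hanger: Steel stand with a grey foot 80 x 70 mm, fixed; a post at x = 42 mm carries two prongs towards -x, tops 190 mm above the table. Origin at the table 1.5 mm in x from under the resting place.
- bit_box: Closed green drill bit box, 46 x 76 x 26 mm, fixed to the table; the key lies across its top. Origin under its centre.
- tape_measure: Yellow tape measure, 35 x 83 x 66 mm, loose bystander, origin under its centre.
- spanner: Steel spanner, 160 x 25 x 6 mm, loose bystander lying flat, origin under its centre.

How it is judged:
By the outcome, as a careful person would: the job done as asked, in the order asked, and still so for the second after the job is handed in, with the robot touching nothing.
It also fails if it takes over 58 s, if anything falls off the work surface, if the arm or the gripper's body presses on something with over 40 N, if the wrist force passes 120 N, or if a joint passes its speed limit or range.

ROBOT

A 6-joint arm with a two-finger parallel gripper is mounted at the origin on the work surface; the furniture and walls round the work are solid. World frame = base frame: x ahead of the robot, y to its left, z up, the work surface at z = 0. Lengths are in m, angles in rad, forces in N, time in s.
With the tool pointing down it reaches from about 0.3 to 0.875 m from the base axis. Payload 6.4 kg.
Tool frame: the origin (TCP) lies midway between the tips of the shut fingers; the grasp point (between the pads) lies 19 mm behind it; z points along the fingers, y is the line along which they close (so a half turn about z gives the same grasp; the last joint's range is limited). The gripper opens to 85 mm and grips with 20 to 120 N. Pads are 22 mm wide; open, the fingers measure 114 mm over their backs; the gripper's body (76 mm by 85 mm) begins 54 mm behind the grasp point. The pads swing forward as they close: fully open they stand 13 mm farther back than shut.
Start: joints at [0.954, 0.181, 1.607, -0, 1.354, -0.206], TCP at [0.23, 0.527, 0.231] pointing down, gripper open.
Joint ranges: [-2.99, 2.99], [-0.89, 2.07], [0.3, 2.58], [-1.14, 4.28], [0, 2.63], [-3.12, 3.12]. Speed limits (rad/s): [2.57, 2.57, 3.01, 3.14, 3.14, 3.14].

INTERFACE

Orientations are given as a unit quaternion [w, x, y, z].
In Python, from bench import ctrl gives the robot as it stands.
- The arm moves only by the tool send_rows, never from a script. Its argument "motion" is a list of rows, each a list of 7 numbers: the turn, a rotation vector about the tool's x, y, z in degrees, then the shift along the tool's x, y, z in mm, then the closure, from -1 (fully open) to 1 (shut). In form: [[rx, ry, rz, tx, ty, tz, grip], ...]. A call has exactly 10 rows; each row shifts and turns the commanded pose from where the row before left it, along the tool's axes as they then stand; what a row does not reach is not made up. A row lasts 1/10 s, in which the tool goes at most 50 mm and 8.59 degrees, less where a joint would pass 70% of its speed; a pose out of reach is approached as far as the arm can. A call is refused whole if a number of a shift passes 50 or a number of a turn 8.59, either way. A call with a gripper value outside its range is refused whole. The fingers move at their own pace and stop on an object; the grip force is fixed at half the most. Time passes only in rows, so rows that do not move let the fingers close, or fill a call up. It gives the time, the measured TCP pose, the force, the opening and the grip force at its end, in the units of the state.
- ctrl.get_obs(): the state, without advancing time (a new reading comes with each control period).
- ctrl.camera(name): name is "scene" or "top"; returns a dict with "color" (400x640x3 uint8, red, green, blue), "z_map" (400x640 float32, m along the optical axis (not along the pixel's ray), 0 where there is no reading), "mtx" (3x3 intrinsics, pixels), "extrinsics" (4x4, takes a point from camera to world coordinates). Camera axes: x right, y down, z forward; pixel columns grow to the right and rows downward; lengths in m; the calibration is good to about 2 mm. A picture is of the moment at which its call begins.
- ctrl.hand_in(): hands the job in; it is judged then, once.
The state is a dict: "time_s": time; "q": joint angles; "dq": joint speeds; "joint_efforts": joint torques, N m; "eef_pos": TCP position; "eef_rot": TCP orientation; "wrist_force": force on the tool from outside, world axes, zero at the start; "torque": the same for the moment, N m; "opening": opening from 0.0 (shut) to 1.0 (fully open); "grasp_force": force on a finger pad.
Only numpy, scipy, OpenCV 4.12 (cv2) and the standard library are available. Lean on these libraries where they do the work, as an engineer would, in place of code of your own. Each camera call takes 0.05 s, during which the arm holds its last target. There are 200 camera calls.

## Working session

There is one attempt and no reset: what is moved stays moved. The work goes in short steps, Python scripts to look and compute and a tool call to move; the robot and the scene stay as the last step left them, time stands still between calls to the robot, and variables do not carry over. Pictures are saved under pics/ and viewed, at most 10 in all, crops included, and the job is handed in when it is done.

Besides the shell and the picture viewer there is one more tool, called as a command line: name --pt "numbers of a row" for each row, then --argument value for the rest. send_rows: Moves the arm, as the interface text tells. Its arguments: {"type":"object","properties":{"motion":{"type":"array","items":{"type":"array","items":{"type":"number"}}}},"required":["motion"]}

```bash
ls; mkdir -p pics
python3 - <<'E'
from bench import ctrl
import cv2,numpy as np
o=ctrl.get_obs();print(o)
for n in("scene","top"):
    c=ctrl.camera(n);cv2.imwrite(f"pics/{n}0.png",c["color"][:,:,::-1]);np.savez(f"{n}0.npz",**c)
    print(n,c["mtx"],c["extrinsics"].round(3))
E
```

```text
pics
{'time_s': 0.0, 'q': array([ 9.53704928e-01,  1.81557605e-01,  1.60800418e+00, -1.26155466e-05,
        1.35378881e+00, -2.06293870e-01]), 'dq': array([ 0.00287466,  0.0002895 , -0.00029577,  0.00045571, -0.00034647,
       -0.0021331 ]), 'joint_efforts': array([-1.00360317e-04, -4.44890249e+01, -3.51330221e+01, -4.34538351e-04,
        9.17372410e-03, -1.93833523e-05]), 'eef_pos': array([0.2292805 , 0.52671059, 0.23037668]), 'eef_rot': array([-3.46086228e-04,  2.03956145e-01,  9.78979631e-01, -8.07993476e-04]), 'wrist_force': array([0.19332813, 0.02659309, 1.27852159]), 'torque': array([ 0.01423454,  0.02584968, -0.04722431]), 'grasp_force': 0.0, 'opening': 1.002453060451948}
scene [[465.71493407   0.         320.64360228]
 [  0.         465.71493407 203.12550251]
 [  0.           0.           1.        ]] [[ 0.906 -0.208  0.368  0.169]
 [-0.422 -0.488  0.764 -0.806]
 [ 0.02  -0.848 -0.53   0.757]
 [ 0.     0.     0.     1.   ]]
top [[423.10206748   0.         321.76076014]
 [  0.         423.10206748 203.47327438]
 [  0.           0.           1.        ]] [[-0.003 -0.997  0.076  0.522]
 [-1.     0.003 -0.013  0.099]
 [ 0.013 -0.076 -0.997  1.126]
 [ 0.     0.     0.     1.   ]]
```

View pics/scene0.png

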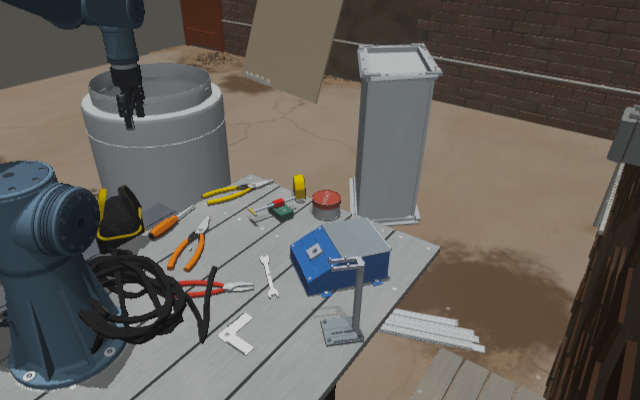

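View pics/top0.png

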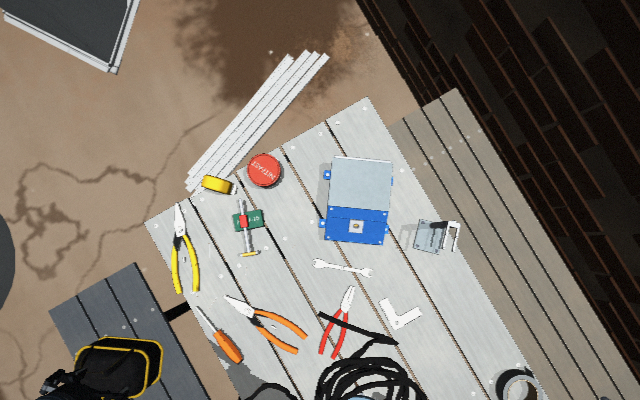

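The scene view shows the key on the green box near (282,208), the blue box with its bush at (314,250), and the hanger post at (358,300) with prongs at (345,263). In the top view the pin is at (249,254), the bush at (356,226) and the hanger around (440,236). Next I'll enlarge these.

```bash
cat > h.py <<'E'
import numpy as np,cv2
def ray(c,u,v):
    E=c["extrinsics"];d=E[:3,:3]@np.linalg.inv(c["mtx"])@[u,v,1];return E[:3,3],d
def onz(c,u,v,z):
    o,d=ray(c,u,v);return o+d*(z-o[2])/d[2]
def proj(c,p):
    E=c["extrinsics"];q=E[:3,:3].T@(np.array(p)-E[:3,3]);q=c["mtx"]@q;return q[:2]/q[2]
def tri(ca,a,cb,b):
    oa,da=ray(ca,*a);ob,db=ray(cb,*b)
    s=np.linalg.lstsq(np.c_[da,-db],ob-oa,rcond=None)[0]
    p,q=oa+s[0]*da,ob+s[1]*db;return (p+q)/2,np.linalg.norm(p-q)
E
python3 - <<'E'
import numpy as np,cv2
t=np.load("top0.npz");s=np.load("scene0.npz")
def crop(c,x,y,w,h,k):return cv2.resize(c["color"][y:y+h,x:x+w,::-1],None,fx=k,fy=k,interpolation=cv2.INTER_CUBIC)
a=crop(t,225,190,50,75,4);b=crop(t,310,145,160,115,4)
# top row: key crop 200x300, box+hanger 640x460 -> montage
m=np.zeros((600,800,3),np.uint8)
b=crop(t,315,150,150,110,4); m[:440,:600]=b
m[:300,600:800]=a
m[300:600,600:800]=0
m[440:600,:320]=crop(s,240,190,80,40,4)
m[320:600,600:800]=crop(s,315,250,50,70,4)
cv2.imwrite("pics/m.png",m)
E
```

```text
(no output)
```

View pics/m.png

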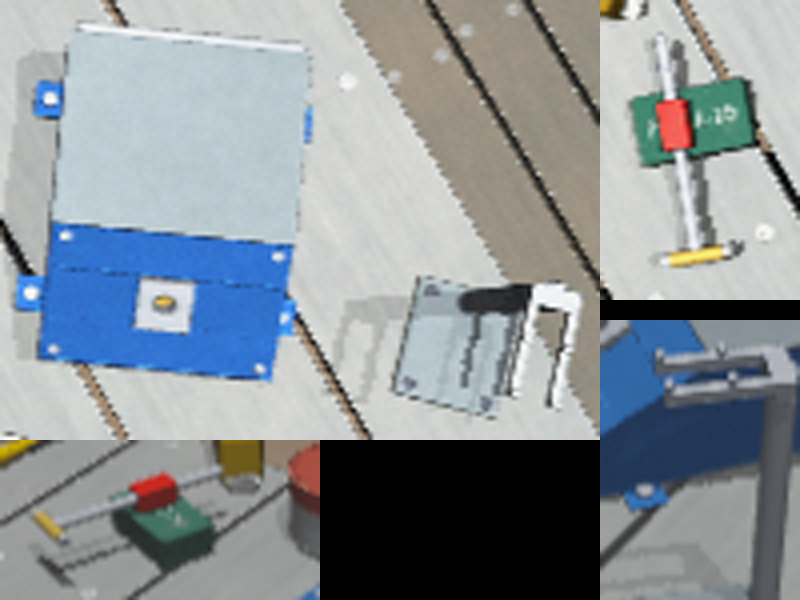

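The crops show four things:
- **Key:** the pin lies along (655–730, 255) in the crop, and the rod runs up to (660,38).
- **Bush:** a plate at about (165,303) with its hole in the middle.
- **Slope:** its corners are at (52,222), (296,243), (270,380) and (38,357).
- **Hanger:** the prongs open downward at (512,395) and (552,405).

Run:
```python
import numpy as np,cv2
from h import *
t=np.load("top0.npz");s=np.load("scene0.npz")
np.set_printoptions(precision=4,suppress=True)
P=lambda x,y:((x+.5)/4+315-.5,(y+.5)/4+150-.5)
W=lambda x,y,z:onz(t,*P(x,y),z)
c=[W(53,222,.085),W(296,243,.085),W(272,380,.04),W(38,357,.04)]
ang=lambda d:np.degrees(np.arctan2(d[1],d[0]))
l=[W(78,27,.085),W(309,50,.085)]
print("slope corners",*c,"mid",np.mean(c,0))
print("yaw edges",ang(c[0]-c[1])-90,ang(c[3]-c[2])-90,"lid side",ang(l[0]-c[0]),ang(l[1]-c[1]),"far",ang(l[0]-l[1])-90)
# hanger prongs
a,b,d,e=[W(*p,.19) for p in((513,394),(552,404),(532,293),(573,298))]
print("prongs",a,b,d,e,ang(d-a),ang(e-b)); f=[W(*p,0) for p in((418,277),(398,392),(493,417))];print("foot",ang(f[0]-f[1]),ang(f[1]-f[2])-90)
def blob(c,lo,hi,x,y,w,h):
    hsv=cv2.cvtColor(c["color"],cv2.COLOR_RGB2HSV);m=cv2.inRange(hsv,lo,hi);k=np.zeros_like(m);k[y:y+h,x:x+w]=1
    v,u=np.nonzero(m*k);p=np.c_[u,v].astype(np.float32);return cv2.minAreaRect(p),p.mean(0),len(p)
for nm,lo,hi in(("pin",(15,100,100),(35,255,255)),("collar",(0,150,100),(8,255,255))):
    rt=blob(t,lo,hi,225,190,50,75);rs=blob(s,lo,hi,240,190,62,45);print(nm,rt,rs)
    print(" top->", onz(t,*rt[1],.039 if nm=="pin" else .044),"tri",tri(t,rt[1],s,rs[1]))
hb=blob(t,(15,80,60),(35,255,255),345,215,25,25);print("hole brass",hb,onz(t,*hb[1],.065))
# bush plate grey bbox
bp=W(164,304,.066);print("bush plate",bp)
z=t["z_map"];
for u,v in(P(165,290),P(145,320),P(100,303),P(250,310)): 
    u,v=round(u),round(v);o,dd=ray(t,u,v);print((o+dd*z[v,u]))
# key rod tip
print("tip",onz(t,225+(660+.5-600)/4-.5,190+(36)/4-.5,.037))
```

```text
slope corners [0.597  0.0701 0.085 ] [ 0.5836 -0.0799  0.085 ] [ 0.4985 -0.0709  0.04  ] [0.5137 0.0789 0.04  ] mid [ 0.5482 -0.0005  0.0625]
yaw edges -5.098137820722428 -5.799298940243176 lid side -7.549787224876248 -4.737627445104872 far -5.81086759210001
prongs [ 0.4936 -0.1807  0.19  ] [ 0.488  -0.2022  0.19  ] [ 0.5493 -0.1927  0.19  ] [ 0.5465 -0.2155  0.19  ] -12.144375516882521 -12.800496765189386
foot -11.06100376901542 -14.912714994292443
pin (((239.60377502441406, 222.11318969726562), (69.77916717529297, 12.087728500366211), 74.05460357666016), array([244.6471, 242.5882], dtype=float32), 51) (((270.5, 202.0), (24.0, 61.0), 90.0), array([274.4412, 196.5686], dtype=float32), 102)
 top-> [0.505  0.2818 0.039 ] tri (array([0.5219, 0.2691, 0.0748]), np.float64(0.03517563052735698))
collar (((243.18919372558594, 220.6351318359375), (12.165525436401367, 7.39795446395874), 80.53767395019531), array([243.1613, 220.6129], dtype=float32), 93) (((278.45001220703125, 202.34999084472656), (6.008327484130859, 10.119288444519043), 71.56504821777344), array([278.0217, 201.8261], dtype=float32), 46)
 top-> [0.5609 0.2853 0.044 ] tri (array([0.5593, 0.2873, 0.0367]), np.float64(0.004103325546703686))
hole brass (((355.5000305175781, 225.00003051757812), (2.1213202476501465, 2.1213202476501465), 45.0), array([355.5, 225. ], dtype=float32), 8) [0.5483 0.0005 0.065 ]
bush plate [0.5467 0.0003 0.066 ]
[ 0.5555 -0.      0.0738]
[0.5359 0.0114 0.0586]
[0.5485 0.0392 0.0613]
[ 0.5432 -0.054   0.0612]
tip [0.6182 0.2962 0.037 ]
```

```bash
cat >> h.py <<'E'
from scipy.spatial.transform import Rotation as Ro
np.set_printoptions(precision=4,suppress=True)
def go(o,pos,yaw,tilt=0):
    """turn (deg, tool) and then shift (mm, in tool axes after the turn). yaw: heading of tool y; tilt>0 leans z outward"""
    T=Ro.from_euler('z',yaw-90,degrees=True)*Ro.from_matrix(np.diag([-1,1,-1.]))*Ro.from_rotvec([0,-tilt,0],degrees=True)
    q=o["eef_rot"];C=Ro.from_quat([q[1],q[2],q[3],q[0]])
    print("at",o["eef_pos"],"t",o["time_s"],"op",o["opening"],"gf",o["grasp_force"],"F",o["wrist_force"])
    print("turn",(C.inv()*T).as_rotvec(degrees=True).round(2),"shift",(T.inv().apply(np.array(pos)-o["eef_pos"])*1000).round(1))
E
python3 - <<'E'
from h import *
from bench import ctrl
t=np.load("top0.npz");s=np.load("scene0.npz")
p=onz(t,248.1,253.4,.038);print("pin",p)
# scene pin midpoint from crop (48,524)->240+48.5/4-.5,190+84.5/4-.5
print(tri(t,(248.1,253.4),s,(240+48.5/4-.5,190+84.5/4-.5)))
go(ctrl.get_obs(),[p[0],p[1],.14],100.7)
E
```

```text
pin [0.4775 0.2729 0.038 ]
(array([0.4751, 0.2742, 0.0353]), np.float64(0.004808692441608976))
at [0.2293 0.5268 0.2305] t 0.1 op 1.002333244898022 gf 0.0 F [-0.0574  0.8366 -0.33  ]
turn [ -0.08  -0.04 -34.23] shift [-196.7 -295.5   90.5]
```

send_rows --pt "0 0 -8.25 0 0 0 -0.06" --pt "0 0 -8.25 0 0 0 -0.06" --pt "0 0 -8.25 0 0 0 -0.06" --pt "0 0 -8.25 0 0 0 -0.06" --pt "0 0 0 -24 -37 11 -0.06" --pt "0 0 0 -24 -37 11 -0.06" --pt "0 0 0 -24 -37 11 -0.06" --pt "0 0 0 -24 -37 11 -0.06" --pt "0 0 0 -24 -37 11 -0.06" --pt "0 0 0 -24 -37 11 -0.06"

```text
time_s: 1.1
eef_pos: [0.4088, 0.3303, 0.1646]
eef_rot: [-0.0, -0.083, 0.997, -0.0]
wrist_force: [1.0, 0.7, 0.4]
opening: 0.532
grasp_force: 0.0
```

Run:
```python
from h import *
from bench import ctrl
o=ctrl.get_obs();go(o,[.477,.2725,.14],99.4)
c=ctrl.camera("scene");z=c["z_map"];v,u=np.nonzero(z>0)
E=c["extrinsics"];d=(np.linalg.inv(c["mtx"])@np.c_[u,v,np.ones(len(u))].T*z[v,u]).T@E[:3,:3].T+E[:3,3]
k=np.linalg.norm(d[:,:2]-o["eef_pos"][:2],axis=1)<.06
k&=np.abs(d[:,2]-o["eef_pos"][2])<.05
g=d[k];print(len(g),np.sort(g[:,2]-o["eef_pos"][2])[:25]*1000)
```

```text
at [0.4088 0.3303 0.1646] t 1.1 op 0.5322533192489483 gf 0.0 F [0.9612 0.721  0.3833]
turn [-0.01 -0.02  0.08] shift [-57.8 -68.2  24.6]
229 [-0.8062 -0.3675  1.1271  1.1473  1.5536  1.6952  2.1809  2.2137  2.3166
  2.4736  2.7182  2.9926  3.0036  3.141   3.7793  4.4719  4.5568  4.8563
  5.1544  5.2637  5.5938  5.7397  5.8464  5.9224  6.6115]
```

send_rows --pt "0 0 0 -19 -23 8 -0.5" --pt "0 0 0 -19 -23 8 -0.5" --pt "0 0 0 -19.5 -22 8.5 -0.5" --pt "0 0 0 0 0 20 -0.5" --pt "0 0 0 0 0 20 -0.5" --pt "0 0 0 0 0 20 -0.5" --pt "0 0 0 0 0 15 -0.5" --pt "0 0 0 0 0 0 -0.5" --pt "0 0 0 0 0 0 -0.5" --pt "0 0 0 0 0 0 -0.5"

```text
time_s: 2.15
eef_pos: [0.4768, 0.2747, 0.0669]
eef_rot: [0.001, -0.083, 0.997, 0.0]
wrist_force: [0.7, 0.4, 0.9]
opening: 0.755
grasp_force: 0.0
```

Run:
```python
from h import *
from bench import ctrl
o=ctrl.get_obs();go(o,[.477,.2725,.0135],99.4)
m=np.zeros((600,800,3),np.uint8)
for i,n in enumerate(("scene","top")):
    c=ctrl.camera(n);u,v=proj(c,o["eef_pos"]).astype(int);print(n,proj(c,o["eef_pos"]),proj(c,[.477,.2725,.035]),u-33,v-50)
    m[:,i*400:i*400+396]=cv2.resize(c["color"][v-50:v+50,u-33:u+33,::-1],(396,600),interpolation=cv2.INTER_CUBIC)
cv2.imwrite("pics/g1.png",m)
```

```text
at [0.4768 0.2747 0.0669] t 2.15 op 0.7546166681388404 gf 0.0 F [0.6901 0.3952 0.9344]
turn [0.01 0.1  0.08] shift [ 0.2 -2.2 53.4]
scene [252.3679 200.963 ] [253.3183 210.885 ] 219 150
top [245.5164 254.1624] [248.4488 253.5351] 212 204
```

View pics/g1.png

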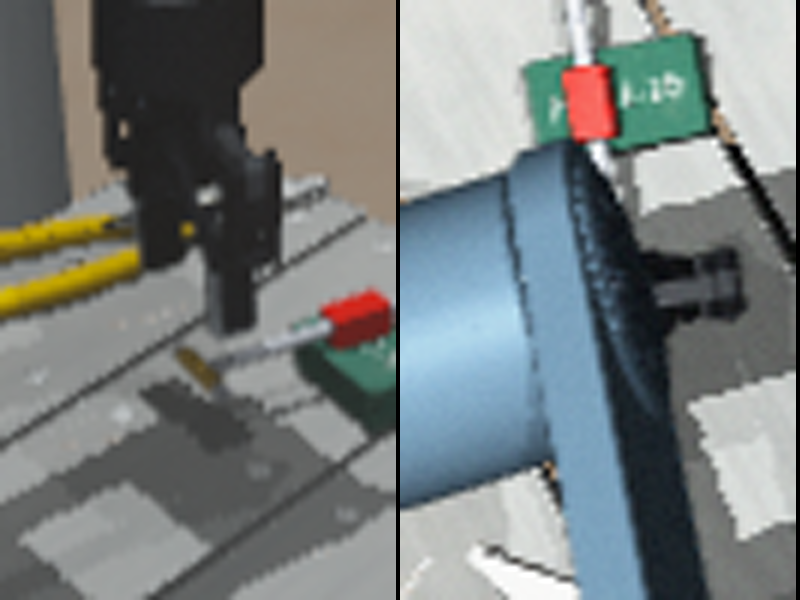

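Both views show the fingers straddling the pin, with the pin's middle at about (252,211) in the scene picture, as predicted. Descending.

send_rows --pt "0 0 0 1 -1 10 -0.5" --pt "0 0 0 0 0 15 -0.5" --pt "0 0 0 0 0 15 -0.5" --pt "0 0 0 0 0 13.5 -0.5" --pt "0 0 0 0 0 0 -0.5" --pt "0 0 0 0 0 0 -0.15" --pt "0 0 0 0 0 0 -0.1" --pt "0 0 0 0 0 0 -0.08" --pt "0 0 0 0 0 0 -0.06" --pt "0 0 0 0 0 0 -0.06"

```text
time_s: 3.25
eef_pos: [0.4756, 0.2732, 0.0128]
eef_rot: [0.0, -0.083, 0.997, 0.0]
wrist_force: [0.2, -0.5, 0.2]
opening: 0.521
grasp_force: 0.0
```

send_rows --pt "0 0 0 0 0 0 -0.05" --pt "0 0 0 0 0 0 -0.04" --pt "0 0 0 0 0 0 -0.03" --pt "0 0 0 0 0 0 -0.02" --pt "0 0 0 0 0 0 -0.01" --pt "0 0 0 0 0 0 0" --pt "0 0 0 0 0 0 0" --pt "0 0 0 0 0 0 0" --pt "0 0 0 0 0 0 0" --pt "0 0 0 0 0 0 0"

```text
time_s: 4.25
eef_pos: [0.4753, 0.2731, 0.0123]
eef_rot: [0.0, -0.082, 0.997, -0.0]
wrist_force: [1.7, 0.1, -0.7]
opening: 0.509
grasp_force: 35.2
```

Run:
```python
from h import *
from bench import ctrl
o=ctrl.get_obs();go(o,[.477,.2725,.0135],99.4)
c=ctrl.camera("scene")
cv2.imwrite("pics/g2.png",cv2.resize(c["color"][170:235,215:300,::-1],None,fx=6,fy=6,interpolation=cv2.INTER_CUBIC))
```

```text
at [0.4753 0.2731 0.0123] t 4.25 op 0.5091920231228393 gf 35.185171365737915 F [ 1.695   0.1325 -0.6605]
turn [-0.    0.    0.06] shift [-1.6 -0.9 -1.2]
```

View pics/g2.png

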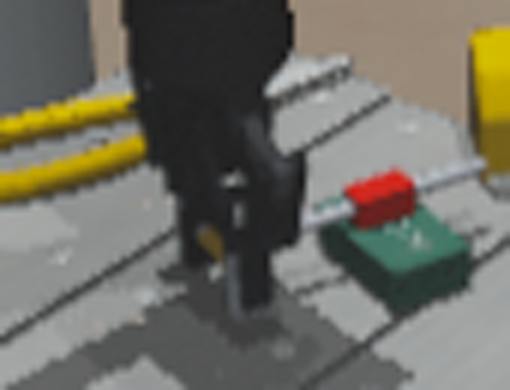

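The pads hold the buttons (brass seen between the fingers at (210,240)), and the force depends on the closure command. I'll try a slack value while the key still rests on the bit box.

send_rows --pt "0 0 0 0 0 0 0.3" --pt "0 0 0 0 0 0 0.3" --pt "0 0 0 0 0 0 0.3" --pt "0 0 0 0 0 0 0" --pt "0 0 0 0 0 0 -0.01" --pt "0 0 0 0 0 0 -0.02" --pt "0 0 0 0 0 0 -0.02" --pt "0 0 0 0 0 0 -0.02" --pt "0 0 0 0 0 0 -0.02" --pt "0 0 0 0 0 0 -0.02"

```text
time_s: 5.3
eef_pos: [0.4752, 0.2731, 0.0123]
eef_rot: [-0.0, -0.082, 0.997, -0.0]
wrist_force: [0.6, 0.6, 0.9]
opening: 0.513
grasp_force: 29.2
```

send_rows --pt "0 0 0 0 0 0 -0.03" --pt "0 0 0 0 0 0 -0.04" --pt "0 0 0 0 0 0 -0.05" --pt "0 0 0 0 0 0 -0.05" --pt "0 0 0 0 0 0 -0.05" --pt "0 0 0 0 0 0 -0.05" --pt "0 0 0 0 0 0 -0.05" --pt "0 0 0 0 0 0 -0.05" --pt "0 0 0 0 0 0 -0.05" --pt "0 0 0 0 0 0 -0.05"

```text
time_s: 6.3
eef_pos: [0.4752, 0.2731, 0.0123]
eef_rot: [-0.0, -0.082, 0.997, -0.0]
wrist_force: [0.9, 0.7, 0.0]
opening: 0.524
grasp_force: 3.3
```

-0.05 gives 3.3 N, so about -0.046 is the slack grip. Clamp and lift.

send_rows --pt "0 0 0 0 0 0 0.5" --pt "0 0 0 0 0 0 0.5" --pt "0 0 0 0 0 0 0.5" --pt "0 0 0 0 0 -10 0.5" --pt "0 0 0 0 0 -25 0.5" --pt "0 0 0 0 0 -40 0.5" --pt "0 0 0 0 0 -45 0.5" --pt "0 0 0 0 0 -45 0.5" --pt "0 0 0 0 0 -30 0.5" --pt "0 0 0 0 0 -15 0.5"

```text
time_s: 7.3
eef_pos: [0.4763, 0.2736, 0.2263]
eef_rot: [0.003, -0.083, 0.997, 0.001]
wrist_force: [0.6, -0.7, -1.0]
opening: 0.496
grasp_force: 60.9
```

send_rows --pt "0 0 0 0 0 0 0.2" --pt "0 0 0 0 0 0 0" --pt "0 0 0 0 0 0 -0.02" --pt "0 0 0 0 0 0 -0.035" --pt "0 0 0 0 0 0 -0.04" --pt "0 0 0 0 0 0 -0.044" --pt "0 0 0 0 0 0 -0.046" --pt "0 0 0 0 0 0 -0.046" --pt "0 0 0 0 0 0 -0.046" --pt "0 0 0 0 0 0 -0.046"

```text
time_s: 8.3
eef_pos: [0.4754, 0.2732, 0.2224]
eef_rot: [0.0, -0.082, 0.997, 0.0]
wrist_force: [-0.1, -0.1, -1.0]
opening: 0.523
grasp_force: 6.7
```

Run:
```python
from h import *
from bench import ctrl
o=ctrl.get_obs();go(o,[.477,.2725,.2],99.4)
c=ctrl.camera("scene");u,v=proj(c,o["eef_pos"]).astype(int);print(u,v)
cv2.imwrite("pics/g3.png",cv2.resize(c["color"][v-50:v+70,u-50:u+70,::-1],None,fx=4,fy=4,interpolation=cv2.INTER_CUBIC))
```

```text
at [0.4754 0.2732 0.2224] t 8.3 op 0.5225902414191546 gf 6.653157994151115 F [-0.093  -0.0565 -1.0298]
turn [0.   0.03 0.06] shift [-1.5 -0.9 22.4]
248 150
```

View pics/g3.png

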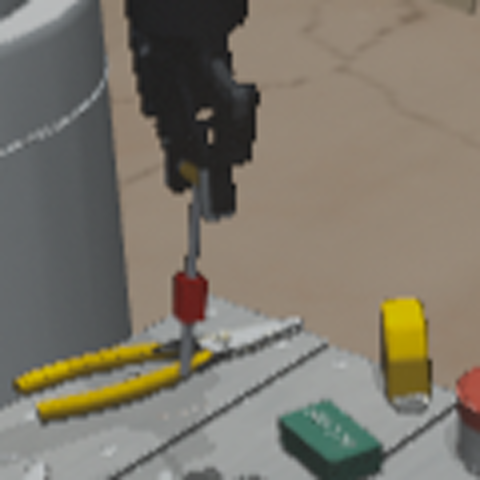

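The key hangs below the fingers: collar at about (190,298), tip near (186,375) in the crop, perhaps still swinging a little. I'll let it settle, then clamp.

send_rows --pt "0 0 0 0 0 0 -0.046" --pt "0 0 0 0 0 0 -0.046" --pt "0 0 0 0 0 0 -0.046" --pt "0 0 0 0 0 0 -0.046" --pt "0 0 0 0 0 0 -0.046" --pt "0 0 0 0 0 0 -0.046" --pt "0 0 0 0 0 0 -0.046" --pt "0 0 0 0 0 0 -0.046" --pt "0 0 0 0 0 0 -0.046" --pt "0 0 0 0 0 0 -0.046"

```text
time_s: 9.35
eef_pos: [0.4752, 0.2731, 0.2223]
eef_rot: [0.0, -0.082, 0.997, 0.0]
wrist_force: [0.2, 0.2, -1.1]
opening: 0.523
grasp_force: 6.7
```

```bash
cat >> h.py <<'E'
def red(c,box):
    x,y,w,h=box;hsv=cv2.cvtColor(c["color"],cv2.COLOR_RGB2HSV)
    m=cv2.inRange(hsv,(0,150,50),(8,255,255))|cv2.inRange(hsv,(174,150,50),(180,255,255));k=np.zeros_like(m);k[y:y+h,x:x+w]=1
    n,l,s,ce=cv2.connectedComponentsWithStats(m*k);i=1+np.argmax(s[1:,4]);return ce[i],s[i]
E
python3 - <<'E'
from h import *
from bench import ctrl
o=ctrl.get_obs();go(o,[.477,.2725,.2],99.4)
g=o["eef_pos"]+[0,0,.0165];print("pin",g,"expected collar",g-[0,0,.085])
for i in range(2):
  c=ctrl.camera("scene");pr=proj(c,g-[0,0,.085])
  print(red(c,(int(pr[0])-30,int(pr[1])-30,60,60)),pr)
ct=ctrl.camera("top");cc=ct["color"];pt=proj(ct,g-[0,0,.085]);print(pt);
try: print(red(ct,(int(pt[0])-25,int(pt[1])-25,50,50)))
except Exception as e: print(e)
E
```

```text
at [0.4752 0.2731 0.2223] t 9.35 op 0.522625379751094 gf 6.654285863041878 F [ 0.1871  0.2404 -1.0572]
turn [0.   0.   0.06] shift [-1.7 -0.9 22.3]
pin [0.4752 0.2731 0.2388] expected collar [0.4752 0.2731 0.1538]
(array([244.3867, 174.16  ]), array([241, 169,   8,  11,  75], dtype=int32)) [250.1356 173.9743]
(array([244.3378, 174.1622]), array([241, 169,   8,  11,  74], dtype=int32)) [250.1356 173.9743]
[239.8261 256.5298]
(array([244.25, 265.25]), array([243, 264,   3,   3,   4], dtype=int32))
```

The collar is steady but about 14 mm off vertical, so friction holds it at roughly 10°. I'll slacken towards 3.3 N.

send_rows --pt "0 0 0 0 0 0 -0.048" --pt "0 0 0 0 0 0 -0.049" --pt "0 0 0 0 0 0 -0.05" --pt "0 0 0 0 0 0 -0.05" --pt "0 0 0 0 0 0 -0.05" --pt "0 0 0 0 0 0 -0.05" --pt "0 0 0 0 0 0 -0.05" --pt "0 0 0 0 0 0 -0.05" --pt "0 0 0 0 0 0 -0.05" --pt "0 0 0 0 0 0 -0.05"

```text
time_s: 10.5
eef_pos: [0.4752, 0.2731, 0.2223]
eef_rot: [0.0, -0.083, 0.997, 0.0]
wrist_force: [0.6, 0.3, -0.8]
opening: 0.528
grasp_force: 3.2
```

```bash
cat > look.py <<'E'
from h import *
from bench import ctrl
o=ctrl.get_obs();go(o,[.477,.2725,.2],99.4)
g=o["eef_pos"]+[0,0,.0165]
for i in range(2):
  c=ctrl.camera("scene");pr=proj(c,g-[0,0,.085])
  print(red(c,(int(pr[0])-30,int(pr[1])-30,60,60)),pr)
E
python3 look.py
```

```text
at [0.4752 0.2731 0.2223] t 10.5 op 0.5277101075872317 gf 3.2461629062891006 F [ 0.5603  0.2699 -0.7922]
turn [0.   0.   0.07] shift [-1.6 -0.9 22.3]
(array([244.48, 174.2 ]), array([241, 169,   8,  11,  75], dtype=int32)) [250.1412 173.9729]
(array([244.4605, 174.1184]), array([241, 168,   8,  12,  76], dtype=int32)) [250.1412 173.9729]
```

```bash
cat > ang.py <<'E'
from h import *
from bench import ctrl
def ang(show=True,back=.0165):
    o=ctrl.get_obs();q=o["eef_rot"];R=Ro.from_quat([q[1],q[2],q[3],q[0]]).as_matrix()
    g=o["eef_pos"]-R[:,2]*back
    c=ctrl.camera("scene");pr=proj(c,g+R[:,2]*.085);ce,st=red(c,(int(pr[0])-30,int(pr[1])-30,60,60))
    oo,d=ray(c,*ce);p=oo+d*((g-oo)@R[:,1])/(d@R[:,1]);w=R.T@(p-g)
    print("t",o["time_s"],"op",o["opening"],"gf",o["grasp_force"],"F",o["wrist_force"],"tcp",o["eef_pos"])
    print("collar px",ce,"pred",pr,"collar in tool from pin mm",w*1000,"len",np.linalg.norm(w)*1000,"lean deg to +toolx",np.degrees(np.arctan2(w[0],w[2])))
    return o,R,g,c,p
if __name__=="__main__":
    o,R,g,c,p=ang()
    u,v=proj(c,g).astype(int);print("pinpx",proj(c,g))
    pu=proj(c,g+R[:,2]*.145)
    im=c["color"][v-15:v+55,u-25:u+35,::-1];cv2.imwrite("pics/a%d.png"%(o["time_s"]*100),cv2.resize(im,None,fx=8,fy=8,interpolation=cv2.INTER_CUBIC));print(u-25,v-15)
E
python3 ang.py; ls pics
```

```text
t 10.6 op 0.5244015816339141 gf 3.246036618947983 F [ 0.1796  0.0106 -0.9234] tcp [0.4752 0.2731 0.2223]
collar px [244.48 174.2 ] pred [250.1337 173.9837] collar in tool from pin mm [16.5607  0.     80.8644] len 82.54278907036769 lean deg to +toolx 11.573921511413747
pinpx [248.1777 145.1999]
223 130
a1060.png
g1.png
g2.png
g3.png
m.png
scene0.png
top0.png
```

The key is stuck 11.6° towards tool +x. Tilting the tool that way while slack lets gravity slip it back in line with the fingers.

send_rows --pt "0 1 0 0 0 0 -0.05" --pt "0 2 0 0 0 0 -0.05" --pt "0 2 0 0 0 0 -0.05" --pt "0 2 0 0 0 0 -0.05" --pt "0 1 0 0 0 0 -0.05" --pt "0 0 0 0 0 0 -0.05" --pt "0 0 0 0 0 0 -0.05" --pt "0 0 0 0 0 0 -0.05" --pt "0 0 0 0 0 0 -0.05" --pt "0 0 0 0 0 0 -0.05"

```text
time_s: 11.65
eef_pos: [0.4751, 0.2732, 0.2224]
eef_rot: [-0.069, -0.082, 0.994, -0.006]
wrist_force: [0.5, 0.9, -1.4]
opening: 0.529
grasp_force: 3.2
```

```bash
python3 ang.py
```

```text
t 11.65 op 0.5289920757775048 gf 3.2406848296523094 F [ 0.5121  0.858  -1.4225] tcp [0.4751 0.2732 0.2224]
collar px [245.5195 173.987 ] pred [246.8812 174.6162] collar in tool from pin mm [ 4.2155 -0.     82.5325] len 82.64006955922366 lean deg to +toolx 2.923969385403565
pinpx [248.9136 145.0024]
223 130
```

View pics/a1165.png

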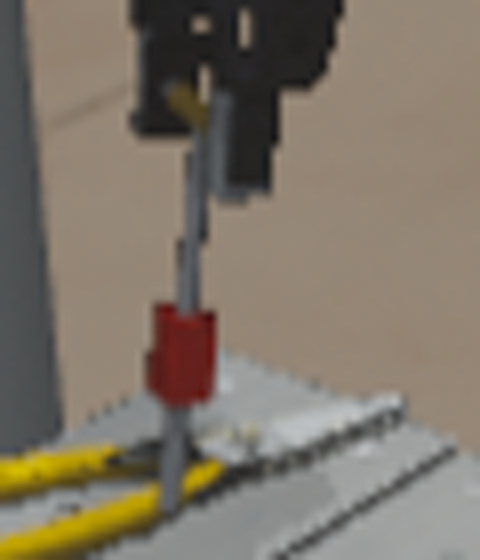

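The key leans about 10° in the world but is now nearly in line with the fingers: pin at (203,115), tip at (168,510) in the crop. Tilt 2° more, then clamp.

send_rows --pt "0 1 0 0 0 0 -0.05" --pt "0 1 0 0 0 0 -0.05" --pt "0 0 0 0 0 0 -0.05" --pt "0 0 0 0 0 0 -0.05" --pt "0 0 0 0 0 0 -0.04" --pt "0 0 0 0 0 0 0" --pt "0 0 0 0 0 0 0.5" --pt "0 0 0 0 0 0 0.5" --pt "0 0 0 0 0 0 0.5" --pt "0 0 0 0 0 0 0.5"

```text
time_s: 12.7
eef_pos: [0.4752, 0.2731, 0.2223]
eef_rot: [-0.087, -0.082, 0.993, -0.007]
wrist_force: [-0.7, 0.6, -0.6]
opening: 0.494
grasp_force: 60.7
```

Run:
```python
from ang import *
o,R,g,c,p=ang()
a=np.radians(-5.5);ax=np.array([.469*np.cos(a),.469*np.sin(a),-.883]);m=np.array([.546,0,.068])
# tip 60 mm outside mouth on hole axis; tip is 145-16.5=128.5 beyond TCP
go(o,m-ax*(.060+.1285),84.5,28)
```

```text
t 12.7 op 0.493706016877453 gf 60.73316216468811 F [-0.7064  0.5633 -0.5947] tcp [0.4752 0.2731 0.2223]
collar px [245.0897 174.2949] pred [246.1332 174.7556] collar in tool from pin mm [ 3.2821  0.     83.2882] len 83.35281385409867 lean deg to +toolx 2.2566406076392895
at [0.4752 0.2731 0.2223] t 12.7 op 0.493706016877453 gf 60.73316216468811 F [-0.7064  0.5633 -0.5947]
turn [  2.39 -37.78  15.05] shift [ -13.  -265.1   -6.8]
```

send_rows --pt "0.48 -7.56 3.01 0 0 0 0.5" --pt "0.48 -7.56 3.01 0 0 0 0.5" --pt "0.48 -7.56 3.01 0 0 0 0.5" --pt "0.48 -7.56 3.01 0 0 0 0.5" --pt "0.48 -7.56 3.01 0 0 0 0.5" --pt "0 0 0 -2 -20 -2 0.5" --pt "0 0 0 -2 -40 -2 0.5" --pt "0 0 0 -2 -45 -2 0.5" --pt "0 0 0 -2 -45 0 0.5" --pt "0 0 0 -2 -45 0 0.5"

```text
time_s: 13.75
eef_pos: [0.462, 0.0775, 0.2327]
eef_rot: [0.242, 0.046, 0.969, -0.012]
wrist_force: [0.5, -1.0, -1.4]
opening: 0.495
grasp_force: 61.1
```

send_rows --pt "0 0 0 -2 -40 0 0.5" --pt "0 0 0 -1 -20 0 0.5" --pt "0 0 0 0 -10 0 0.5" --pt "0 0 0 0 0 0 0.5" --pt "0 0 0 0 0 0 0.5" --pt "0 0 0 0 0 0 0.5" --pt "0 0 0 0 0 0 0.5" --pt "0 0 0 0 0 0 0.5" --pt "0 0 0 0 0 0 0.5" --pt "0 0 0 0 0 0 0.5"

```text
time_s: 14.75
eef_pos: [0.4584, 0.0088, 0.2337]
eef_rot: [0.242, 0.046, 0.969, -0.012]
wrist_force: [0.1, 0.2, -1.1]
opening: 0.493
grasp_force: 61.2
```

Run:
```python
from ang import *
o,R,g,c,p=ang()
a=np.radians(-5.5);ax=np.array([.469*np.cos(a),.469*np.sin(a),-.883]);m=np.array([.546,0,.068])
go(o,m-ax*(.060+.1285),84.5,28)
t=ctrl.camera("top");tip=o["eef_pos"]+R[:,2]*.1285
im=np.zeros((600,800,3),np.uint8)
for i,k in enumerate((c,t)):
    q=(proj(k,tip)*.5+proj(k,m)*.5).astype(int);print("tip",proj(k,tip),"mouth",proj(k,m),"pin",proj(k,g),"org",q-[28,42])
    im[:,i*400:i*400+392]=cv2.resize(k["color"][q[1]-42:q[1]+42,q[0]-28:q[0]+28,::-1],(392,588),interpolation=cv2.INTER_CUBIC).__getitem__(slice(None)) if 0 else cv2.copyMakeBorder(cv2.resize(k["color"][q[1]-42:q[1]+42,q[0]-28:q[0]+28,::-1],(392,588),interpolation=cv2.INTER_CUBIC),0,12,0,0,cv2.BORDER_CONSTANT)
cv2.imwrite("pics/b1.png",im)
```

```text
t 14.75 op 0.4926135912184309 gf 61.19132995605469 F [ 0.0639  0.2237 -1.098 ] tcp [0.4584 0.0088 0.2337]
collar px [288.2151 218.4194] pred [292.5398 217.4338] collar in tool from pin mm [ 9.2077  0.     80.7761] len 81.29915258735743 lean deg to +toolx 6.503088259354408
at [0.4584 0.0088 0.2337] t 14.75 op 0.4926135912184309 gf 61.19132995605469 F [ 0.0639  0.2237 -1.098 ]
turn [0.01 0.01 0.04] shift [-0.  -0.4 -0.8]
tip [304.4315 234.3049] mouth [315.4082 249.9817] pin [274.2081 191.4261] org [281 200]
tip [356.6842 236.9982] mouth [355.806  225.8935] pin [359.766  270.2488] org [328 189]
```

View pics/b1.png

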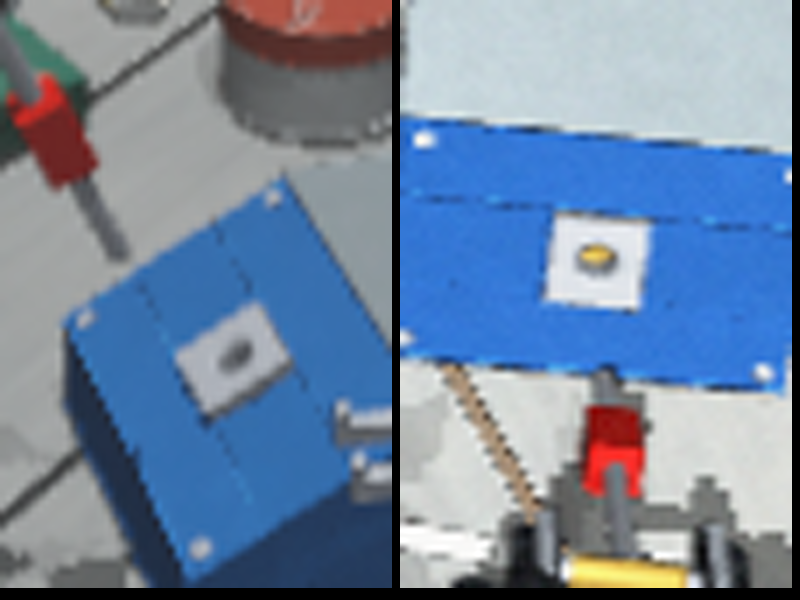

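The tip is at about (298.4,236.9) in the scene view and (357.3,242.1) in the top view, behind its predicted place. The hole, at (315,250.7) and (356.3,225.7), is where I expected. I'll triangulate the actual lean.

Run:
```python
from h import *
from bench import ctrl
t=np.load("top0.npz");s=np.load("scene0.npz")
o=ctrl.get_obs();q=o["eef_rot"];R=Ro.from_quat([q[1],q[2],q[3],q[0]]).as_matrix();g=o["eef_pos"]-R[:,2]*.0165
c=lambda k,x:(np.array(x)+.5)/7-.5+k
S=lambda x,y:c(np.array([281,200]),(x,y));T=lambda x,y:c(np.array([328,189]),(x-400,y))
for n,a,b in(("tip",(604,373),(121,258)),("mouth",(598,256),(238,355)),("collar top-end/bottom",(613,452),(55,132))):
    p,e=tri(t,T(*a),s,S(*b));w=R.T@(p-g)*1000;print(n,p,"err",e,"tool-from-pin",w,np.linalg.norm(w),"lean",np.degrees(np.arctan2(w[0],w[2])),np.degrees(np.arctan2(w[1],w[2])))
```

```text
tip [0.5048 0.0037 0.1178] err 0.004735649839598326 tool-from-pin [ 13.2813  -0.4286 140.7355] 141.36141893692024 lean 5.391063593630316 -0.17450980971297816
mouth [0.5461 0.0005 0.0668] err 0.003835171763705681 tool-from-pin [  0.5878   0.3083 205.1776] 205.17864614857612 lean 0.16415285569832688 0.0860905271607215
collar top-end/bottom [0.4816 0.0058 0.1728] err 0.0020365973941416844 tool-from-pin [ 7.9275 -0.5634 81.2168] 81.60468354749032 lean 5.5749077854653715 -0.39743876344357715
```

```bash
cat > ins.py <<'E'
from h import *
from bench import ctrl
import sys
a=np.radians(-5.5);ax=np.array([.469*np.cos(a),.469*np.sin(a),-.883]);m=np.array([.546,.0003,.0675])
def tcp(d,lean):
    l=np.radians(28+lean);z=np.array([np.sin(l)*np.cos(a),np.sin(l)*np.sin(a),-np.cos(l)])
    return m-ax*(.145+d)+z*.0165
if __name__=="__main__":
    d,l=map(float,sys.argv[1:]);go(ctrl.get_obs(),tcp(d,l),84.5,28+l)
E
python3 ins.py .02 5.4
```

```text
at [0.4584 0.0086 0.2337] t 14.85 op 0.49293910837250604 gf 61.19153380393982 F [ 0.2978  0.4175 -1.6962]
turn [-0.   -5.39  0.02] shift [ 2.4  0.1 39.4]
```

send_rows --pt "0 -2.7 0 0 0 0 0.5" --pt "0 -2.7 0 0 0 0 0.5" --pt "0 0 0 0.5 0 8 0.5" --pt "0 0 0 0.5 0 8 0.5" --pt "0 0 0 0.5 0 8 0.5" --pt "0 0 0 0.5 0 8 0.5" --pt "0 0 0 0.4 0 7.4 0.5" --pt "0 0 0 0 0 0 0.5" --pt "0 0 0 0 0 0 0.5" --pt "0 0 0 0 0 0 0.5"

```text
time_s: 15.85
eef_pos: [0.4782, 0.0066, 0.1998]
eef_rot: [0.287, 0.046, 0.957, -0.014]
wrist_force: [-0.4, 0.4, -1.3]
opening: 0.491
grasp_force: 61.2
```

```bash
python3 ins.py .02 5.4
python3 - <<'E'
from h import *
from bench import ctrl
from ins import m,ax
im=np.zeros((600,800,3),np.uint8)
for i,n in enumerate(("scene","top")):
    k=ctrl.camera(n);np.savez(n+"1.npz",**k);q=proj(k,m-ax*.02).astype(int)-[22,33];print(n,q,"exp tip",(proj(k,m-ax*.02)-q+.5)*9-.5,"mouth",(proj(k,m)-q+.5)*9-.5)
    im[:594,i*400:i*400+396]=cv2.resize(k["color"][q[1]:q[1]+66,q[0]:q[0]+44,::-1],(396,594),interpolation=cv2.INTER_CUBIC)
cv2.imwrite("pics/b2.png",im)
E
```

```text
at [0.4782 0.0066 0.1998] t 15.85 op 0.49084113324112455 gf 61.205856800079346 F [-0.3626  0.4101 -1.338 ]
turn [-0.01  0.03  0.01] shift [0.4 0.2 0.2]
scene [289 211] exp tip [208.5645 309.3531] mouth [241.1826 355.688 ]
top [334 196] exp tip [202.0464 305.8398] mouth [199.0082 273.0859]
```

View pics/b2.png

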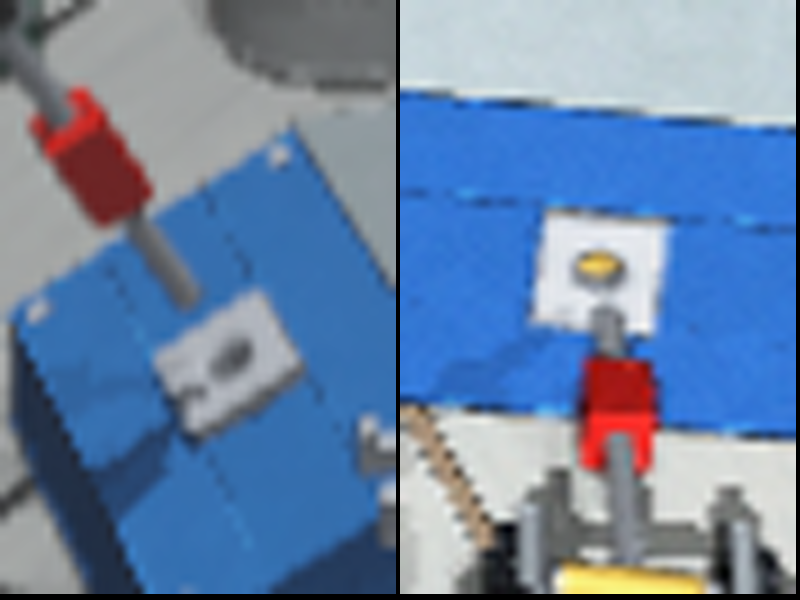

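The tip is at (187,303) and the hole at (235,352) in the scene crop. In the top crop they are at (608,312) and (600,268). The scene line passes slightly left of the hole, so I'll triangulate the offset.

Run:
```python
from h import *
from bench import ctrl
from ins import m,ax,a
t=np.load("top1.npz");s=np.load("scene1.npz")
o=ctrl.get_obs();q=o["eef_rot"];R=Ro.from_quat([q[1],q[2],q[3],q[0]]).as_matrix();g=o["eef_pos"]-R[:,2]*.0165
Y=np.array([-np.sin(a),np.cos(a),0]);X=np.cross(Y,-ax)  # X ~ slope uphill
B=np.c_[np.cross(Y,ax),Y,ax]
f=lambda k,x:(np.array(x)+.5)/9-.5+k
S=lambda x,y:f(np.array([289,211]),(x,y));T=lambda x,y:f(np.array([334,196]),(x-400,y))
print("B x",B[:,0])
for n,u,v in(("tip",(608,311),(186,303)),("mouth",(600,267),(235,353)),("collar",(617,416),(95,157))):
    p,e=tri(t,T(*u),s,S(*v));w=R.T@(p-g)*1000;print(n,p,"err",e,"lean",np.degrees(np.arctan2(w[0],w[2])),w,"in hole frame mm",B.T@(p-m)*1000)
print("pin hole frame",B.T@(g-m)*1000,"R in B",Ro.from_matrix(B.T@R).as_rotvec(degrees=True))
```

```text
B x [-0.8789  0.0846 -0.469 ]
tip [0.5328 0.0009 0.0888] err 0.005166965748236256 lean 6.34820763452901 [ 15.5235  -0.3525 139.5335] in hole frame mm [  1.6615  -0.6569 -24.977 ]
mouth [0.5462 0.0007 0.0682] err 0.003279534628742268 lean 5.495064356803595 [ 15.782    0.7293 164.0504] in hole frame mm [-0.4257  0.4171 -0.5517]
collar [0.5065 0.0033 0.1414] err 0.0022083101032837706 lean 6.03448220495494 [ 8.5713 -0.5201 81.0813] in hole frame mm [  0.3326  -0.8043 -83.8159]
pin hole frame [  -0.4435   -0.2566 -165.3309] R in B [ 0.0187 -5.4889 -0.0131]
```

send_rows --pt "0 -0.7 0 0 0 0 0.5" --pt "0 0 0 0 1 0 0.5" --pt "0 0 0 0.4 0 4 0.5" --pt "0 0 0 0.4 0 4 0.5" --pt "0 0 0 0.4 0 4 0.5" --pt "0 0 0 0.4 0 4 0.5" --pt "0 0 0 0.4 0 4 0.5" --pt "0 0 0 0.4 0 4 0.5" --pt "0 0 0 0.4 0 4 0.5" --pt "0 0 0 0.4 0 4 0.5"

```text
time_s: 16.95
eef_pos: [0.4935, 0.0061, 0.1709]
eef_rot: [0.293, 0.046, 0.955, -0.014]
wrist_force: [0.6, 0.5, -0.4]
opening: 0.496
grasp_force: 61.2
```

Free entry with no force. Pushing on.

send_rows --pt "0 0 0 0.4 0 3.5 0.5" --pt "0 0 0 0.4 0 3.5 0.5" --pt "0 0 0 0.4 0 3.5 0.5" --pt "0 0 0 0.4 0 3.5 0.5" --pt "0 0 0 0.3 0 3 0.5" --pt "0 0 0 0.3 0 2.5 0.5" --pt "0 0 0 0.2 0 2 0.5" --pt "0 0 0 0 0 0 0.5" --pt "0 0 0 0 0 0 0.5" --pt "0 0 0 0 0 0 0.5"

```text
time_s: 17.95
eef_pos: [0.5034, 0.0052, 0.1522]
eef_rot: [0.293, 0.046, 0.955, -0.014]
wrist_force: [-3.0, 0.2, 4.4]
opening: 0.496
grasp_force: 61.5
```

```bash
cat > lid.py <<'E'
from h import *
from bench import ctrl
c=ctrl.camera("scene");z=c["z_map"];v,u=np.nonzero(z>0);E=c["extrinsics"]
d=(np.linalg.inv(c["mtx"])@np.c_[u,v,np.ones(len(u))].T*z[v,u]).T@E[:3,:3].T+E[:3,3]
k=(d[:,0]>.6)&(d[:,0]<.71)&(np.abs(d[:,1])<.06)&(d[:,2]>.03)&(d[:,2]<.25)
print("lid region z percentiles",np.percentile(d[k,2],[5,50,95]),k.sum())
E
python3 lid.py
```

```text
lid region z percentiles [0.0341 0.1    0.1671] 792
```

The catch force is 5 N and the lid region has risen to z ≈ 0.167, so the lid has popped. Withdrawing along the hole axis.

send_rows --pt "0 0 0 -0.4 0 -4 0.5" --pt "0 0 0 -0.5 0 -5 0.5" --pt "0 0 0 -0.6 0 -6 0.5" --pt "0 0 0 -0.6 0 -6 0.5" --pt "0 0 0 -0.6 0 -6 0.5" --pt "0 0 0 -0.8 0 -8 0.5" --pt "0 0 0 -1.2 0 -12 0.5" --pt "0 0 0 -2 0 -20 0.5" --pt "0 0 0 -2 0 -20 0.5" --pt "0 0 0 -1 0 -10 0.5"

```text
time_s: 19.0
eef_pos: [0.457, 0.0096, 0.2398]
eef_rot: [0.294, 0.046, 0.955, -0.015]
wrist_force: [0.2, -0.8, -0.8]
opening: 0.492
grasp_force: 61.2
```

```bash
python3 lid.py
python3 - <<'E'
from h import *
from bench import ctrl
o=ctrl.get_obs()
h=np.array([.507,-.195,.195]);y=np.radians(-12.5)
hx=np.array([np.cos(y),np.sin(y),0])
l=6.2;d=np.radians(l);z=np.array([np.sin(d)*np.cos(y),np.sin(d)*np.sin(y),-np.cos(d)])
# stage: pin 70 mm before rest on -x side and 40 mm above, key vertical => tilt = 6.2
go(o,h-hx*.10+[0,0,.06]+z*.0165,77.5,l)
E
```

```text
lid region z percentiles [0.0341 0.1003 0.1672] 792
at [0.4573 0.0095 0.241 ] t 19.05 op 0.49148056392793404 gf 61.22157096862793 F [ 0.5885 -0.8277 -0.5419]
turn [ 2.38 28.11  6.67] shift [   5.7 -188.9    1.8]
```

send_rows --pt "0.6 7.03 1.67 0 0 0 0.5" --pt "0.6 7.03 1.67 0 0 0 0.5" --pt "0.6 7.03 1.67 0 0 0 0.5" --pt "0.6 7.03 1.67 0 0 0 0.5" --pt "0 0 0 1 -25 0 0.5" --pt "0 0 0 1 -40 0 0.5" --pt "0 0 0 1 -45 0 0.5" --pt "0 0 0 1 -40 0 0.5" --pt "0 0 0 1 -25 1 0.5" --pt "0 0 0 1 -14 1 0.5"

```text
time_s: 20.05
eef_pos: [0.4099, -0.1758, 0.235]
eef_rot: [0.052, 0.11, 0.993, -0.006]
wrist_force: [-0.0, 0.2, -1.2]
opening: 0.499
grasp_force: 61.4
```

send_rows --pt "0 0 0 0 0 0 0.5" --pt "0 0 0 0 0 0 0.5" --pt "0 0 0 0 0 0 0.5" --pt "0 0 0 0 0 0 0.5" --pt "0 0 0 0 0 0 0.5" --pt "0 0 0 0 0 0 0.5" --pt "0 0 0 0 0 0 0.5" --pt "0 0 0 0 0 0 0.5" --pt "0 0 0 0 0 0 0.5" --pt "0 0 0 0 0 0 0.5"

```text
time_s: 21.05
eef_pos: [0.4106, -0.1736, 0.2352]
eef_rot: [0.052, 0.109, 0.993, -0.005]
wrist_force: [-0.0, -0.1, -0.7]
opening: 0.494
grasp_force: 61.4
```

```bash
cat > hang.py <<'E'
from h import *
from bench import ctrl
h=np.array([.507,-.195,.195]);y=np.radians(-12.5);hx=np.array([np.cos(y),np.sin(y),0])
l=6.2;d=np.radians(l);z=np.array([np.sin(d)*np.cos(y),np.sin(d)*np.sin(y),-np.cos(d)])
E
python3 - <<'E'
from hang import *
o=ctrl.get_obs()
for up in((-.1,.06),(0,.03)): go(o,h+hx*up[0]+[0,0,up[1]]+z*.0165,77.5,l)
q=o["eef_rot"];R=Ro.from_quat([q[1],q[2],q[3],q[0]]).as_matrix();g=o["eef_pos"]-R[:,2]*.0165
s=ctrl.camera("scene");t=ctrl.camera("top")
pc=g-[0,0,.085]
rr=[]
for k in(s,t):
    pr=proj(k,pc);ce,st=red(k,(int(pr[0])-20,int(pr[1])-20,40,40));print("collar",ce,st,"pred",pr);rr.append(ce)
print(tri(t,rr[1],s,rr[0]),"pin",g,"exp",pc)
hsv=cv2.cvtColor(t["color"],cv2.COLOR_RGB2HSV);pp=proj(t,g).astype(int);m=cv2.inRange(hsv,(15,90,60),(35,255,255));k=np.zeros_like(m);k[pp[1]-15:pp[1]+15,pp[0]-15:pp[0]+15]=1
v,u=np.nonzero(m*k);print("brass",u.mean(),v.mean(),len(u),"pred",proj(t,g),"->",onz(t,u.mean(),v.mean(),g[2]+.004), cv2.minAreaRect(np.c_[u,v].astype(np.float32)))
im=np.zeros((600,800,3),np.uint8)
q=proj(t,h-hx*.05).astype(int)-[25,37];print("top org",q,"rest exp",(proj(t,h)-q+.5)*8-.5)
im[:600,400:]=cv2.resize(t["color"][q[1]:q[1]+75,q[0]:q[0]+50,::-1],(400,600),interpolation=cv2.INTER_CUBIC)
q=proj(s,h-hx*.03-[0,0,.03]).astype(int)-[25,37];print("sc org",q,"rest exp",(proj(s,h)-q+.5)*8-.5,"pin",(proj(s,g)-q+.5)*8-.5)
im[:600,:400]=cv2.resize(s["color"][q[1]:q[1]+75,q[0]:q[0]+50,::-1],(400,600),interpolation=cv2.INTER_CUBIC)
cv2.imwrite("pics/c1.png",im)
E
```

```text
at [ 0.4106 -0.1736  0.2352] t 21.05 op 0.493866444276914 gf 61.39845013618469 F [-0.0188 -0.0669 -0.692 ]
turn [ 0.02 -0.23 -0.03] shift [-0.9  0.  -3.3]
at [ 0.4106 -0.1736  0.2352] t 21.05 op 0.493866444276914 gf 61.39845013618469 F [-0.0188 -0.0669 -0.692 ]
turn [ 0.02 -0.23 -0.03] shift [-97.    0.   37.3]
collar [290.1513 277.395 ] [286 268   9  18 119] pred [288.152  277.9632]
collar [439.9655 281.1379] [435 279  10   6  29] pred [437.414  285.6489]
(array([ 0.4156, -0.1772,  0.169 ]), np.float64(0.007682261658276818)) pin [ 0.4089 -0.1733  0.2516] exp [ 0.4089 -0.1733  0.1666]
brass nan nan 0 pred [449.2548 290.5447] -> [nan nan nan] ((0.0, 0.0), (0.0, 0.0), 0.0)
top org [420 227] rest exp [242.3719 123.7945]
sc org [299 236] rest exp [331.485  194.2304] pin [-89.5607  51.4617]<stdin>:12: RuntimeWarning: Mean of empty slice.
  ret = ret.dtype.type(ret / rcount)
```

View pics/c1.png

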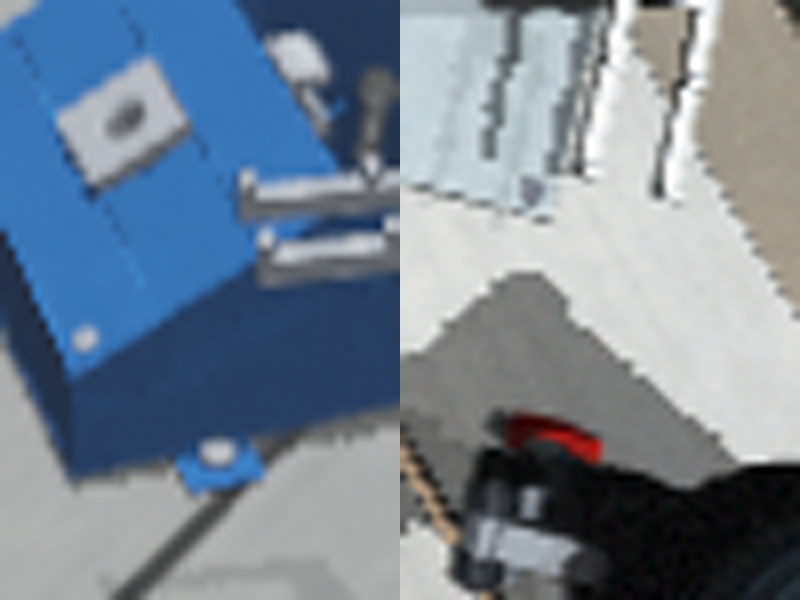

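In the top crop the prong tips are at (583,175) and (672,190), open towards the robot. In the scene crop the near stops are at (250,175) and (268,235). Triangulating those checks the rest point.

Run:
```python
from hang import *
t=np.load("top1.npz");s=np.load("scene1.npz")
f=lambda k,x:(np.array(x)+.5)/8-.5+np.array(k)
for a,b in(((583,172),(250,177)),((672,188),(268,238))):
    p,e=tri(t,f((420,227),(a[0]-400,a[1])),s,f((299,236),b));print(p,e,"hanger x,y mm",(p-h)@hx*1000,(p-h)@np.array([-hx[1],hx[0],0])*1000,(p-h)[2]*1000)
o=ctrl.get_obs()
for X,Z in((-.1,.031),(0,.031),(0,.004)): go(o,h+hx*X+[0,0,Z]+z*.0165,77.5,l)
```

```text
[ 0.4936 -0.1789  0.1927] 0.0004891156176902122 hanger x,y mm -16.596887632493168 12.85037953643137 -2.3165841231712614
[ 0.4881 -0.2025  0.1937] 0.002847991267153809 hanger x,y mm -16.861920093903443 -11.448881652170012 -1.3088473017237034
at [ 0.4106 -0.1737  0.2352] t 21.15 op 0.4946760564435985 gf 61.398199796676636 F [-0.1726  0.3151 -1.3204]
turn [ 0.02 -0.24 -0.04] shift [ 2.2  0.  25.5]
at [ 0.4106 -0.1737  0.2352] t 21.15 op 0.4946760564435985 gf 61.398199796676636 F [-0.1726  0.3151 -1.3204]
turn [ 0.02 -0.24 -0.04] shift [-97.2   0.   36.3]
at [ 0.4106 -0.1737  0.2352] t 21.15 op 0.4946760564435985 gf 61.398199796676636 F [-0.1726  0.3151 -1.3204]
turn [ 0.02 -0.24 -0.04] shift [-94.3   0.   63.1]
```

send_rows --pt "0 0 0 1 0.7 13 0.5" --pt "0 0 0 1 0 12.5 0.5" --pt "0 0 0 0 0 0 0.5" --pt "0 0 0 -10 0 1 0.5" --pt "0 0 0 -20 0 2 0.5" --pt "0 0 0 -20 0 2.2 0.5" --pt "0 0 0 -20 0 2.2 0.5" --pt "0 0 0 -19 0 2.1 0.5" --pt "0 0 0 -10 0 1.1 0.5" --pt "0 0 0 0 0 0 0.5"

```text
time_s: 22.15
eef_pos: [0.5098, -0.195, 0.2093]
eef_rot: [0.052, 0.109, 0.993, -0.006]
wrist_force: [-0.5, 0.2, -1.2]
opening: 0.489
grasp_force: 61.4
```

Run:
```python
from hang import *
o=ctrl.get_obs()
for X,Z in((0,.031),(0,.004),(0,0)): go(o,h+hx*X+[0,0,Z]+z*.0165,77.5,l)
```

```text
at [ 0.5098 -0.195   0.2093] t 22.15 op 0.48873918946523764 gf 61.396061182022095 F [-0.5247  0.187  -1.16  ]
turn [ 0.02 -0.22  0.  ] shift [ 0.9 -0.6 -0.4]
at [ 0.5098 -0.195   0.2093] t 22.15 op 0.48873918946523764 gf 61.396061182022095 F [-0.5247  0.187  -1.16  ]
turn [ 0.02 -0.22  0.  ] shift [ 3.8 -0.6 26.5]
at [ 0.5098 -0.195   0.2093] t 22.15 op 0.48873918946523764 gf 61.396061182022095 F [-0.5247  0.187  -1.16  ]
turn [ 0.02 -0.22  0.  ] shift [ 4.3 -0.6 30.4]
```

send_rows --pt "0 0 0 0.5 0 4 0.5" --pt "0 0 0 0.5 0 4 0.5" --pt "0 0 0 0.5 0 4 0.5" --pt "0 0 0 0.5 0 4 0.5" --pt "0 0 0 0.5 0 4 0.5" --pt "0 0 0 0.4 0 3 0.5" --pt "0 0 0 0.4 0 3 0.5" --pt "0 0 0 0 0 0 0.5" --pt "0 0 0 0 0 0 0.5" --pt "0 0 0 0 0 0 0.5"

```text
time_s: 23.15
eef_pos: [0.5082, -0.1946, 0.1834]
eef_rot: [0.052, 0.109, 0.993, -0.006]
wrist_force: [-0.1, -0.6, -0.4]
opening: 0.494
grasp_force: 61.4
```

send_rows --pt "0 0 0 0.1 0 1 0.5" --pt "0 0 0 0.1 0 1 0.5" --pt "0 0 0 0.1 0 1 0.5" --pt "0 0 0 0 0 0 0.5" --pt "0 0 0 0 0 0 0.5" --pt "0 0 0 0 0 0 0.5" --pt "0 0 0 0 0 0 0.5" --pt "0 0 0 0 0 0 0.5" --pt "0 0 0 0 0 0 0.5" --pt "0 0 0 0 0 0 0.5"

```text
time_s: 24.15
eef_pos: [0.5081, -0.1946, 0.1802]
eef_rot: [0.052, 0.109, 0.993, -0.006]
wrist_force: [0.5, -0.6, -1.0]
opening: 0.491
grasp_force: 61.4
```

send_rows --pt "0 0 0 0.1 0 0.7 0.5" --pt "0 0 0 0.1 0 0.7 0.5" --pt "0 0 0 0 0 0.6 0.5" --pt "0 0 0 0 0 0 0.5" --pt "0 0 0 0 0 0 0.5" --pt "0 0 0 0 0 0 0.5" --pt "0 0 0 0 0 0 0.5" --pt "0 0 0 0 0 0 0.5" --pt "0 0 0 0 0 0 0.5" --pt "0 0 0 0 0 0 0.5"

```text
time_s: 25.15
eef_pos: [0.5081, -0.1946, 0.1781]
eef_rot: [0.052, 0.109, 0.993, -0.006]
wrist_force: [-0.3, 0.5, -1.3]
opening: 0.494
grasp_force: 61.4
```

send_rows --pt "0 0 0 0.1 0 0.7 0.5" --pt "0 0 0 0.1 0 0.7 0.5" --pt "0 0 0 0 0 0.6 0.5" --pt "0 0 0 0 0 0 0.5" --pt "0 0 0 0 0 0 0.5" --pt "0 0 0 0 0 0 0.5" --pt "0 0 0 0 0 0 0.5" --pt "0 0 0 0 0 0 0.5" --pt "0 0 0 0 0 0 0.5" --pt "0 0 0 0 0 0 0.5"

```text
time_s: 26.15
eef_pos: [0.5081, -0.1945, 0.1761]
eef_rot: [0.052, 0.109, 0.993, -0.005]
wrist_force: [0.1, -0.6, -2.0]
opening: 0.496
grasp_force: 61.4
```

The pin was 35 mm up with the TCP at 12.3 mm, so it sits about 22.7 mm behind the TCP, leaving about 3.7 mm to go.

send_rows --pt "0 0 0 0.1 0 1 0.5" --pt "0 0 0 0.1 0 1 0.5" --pt "0 0 0 0.1 0 1 0.5" --pt "0 0 0 0 0 0.5 0.5" --pt "0 0 0 0 0 0 0.5" --pt "0 0 0 0 0 0 0.5" --pt "0 0 0 0 0 0 0.5" --pt "0 0 0 0 0 0 0.5" --pt "0 0 0 0 0 0 0.5" --pt "0 0 0 0 0 0 0.5"

```text
time_s: 27.15
eef_pos: [0.5086, -0.1948, 0.1745]
eef_rot: [0.052, 0.109, 0.993, -0.006]
wrist_force: [-5.5, 4.4, 12.7]
opening: 0.491
grasp_force: 62.1
```

Contact is felt. I'll ease up 1 mm and slacken so the key settles on the prongs.

send_rows --pt "0 0 0 -0.1 0 -1 0.5" --pt "0 0 0 0 0 -0.5 0.5" --pt "0 0 0 0 0 0 0" --pt "0 0 0 0 0 0 -0.03" --pt "0 0 0 0 0 0 -0.045" --pt "0 0 0 0 0 0 -0.048" --pt "0 0 0 0 0 0 -0.05" --pt "0 0 0 0 0 0 -0.05" --pt "0 0 0 0 0 0 -0.05" --pt "0 0 0 0 0 0 -0.05"

```text
time_s: 28.15
eef_pos: [0.5083, -0.1947, 0.1743]
eef_rot: [0.052, 0.109, 0.993, -0.006]
wrist_force: [0.2, -0.5, 3.8]
opening: 0.525
grasp_force: 3.4
```

```bash
cat > col.py <<'E'
from hang import *
o=ctrl.get_obs();print(o["time_s"],o["eef_pos"],o["grasp_force"],o["wrist_force"])
for n in("scene","top"):
    k=ctrl.camera(n);pc=proj(k,h-[0,0,.085]);pp=proj(k,h)
    try: print(n,"collar",red(k,(int(pc[0])-25,int(pc[1])-25,50,50)),"pred",pc)
    except Exception as e: print(n,e)
    hsv=cv2.cvtColor(k["color"],cv2.COLOR_RGB2HSV);m=cv2.inRange(hsv,(15,110,50),(32,255,255));x,y=pp.astype(int);q=np.zeros_like(m);q[y-14:y+14,x-14:x+14]=1
    v,u=np.nonzero(m*q)
    if len(u):print(" brass",len(u),"u",u.min(),u.mean(),u.max(),"v",v.min(),v.mean(),v.max(),"pred",pp,"ends",*[proj(k,h+np.array([-hx[1],hx[0],0])*e) for e in(-.0225,.0225)])
E
python3 col.py
```

```text
28.15 [ 0.5083 -0.1947  0.1743] 3.4157726168632507 [ 0.2016 -0.47    3.8323]
scene collar (array([339.9224, 293.5345]), array([335, 285,  10,  17, 116], dtype=int32)) pred [338.2015 293.0433]
top attempt to get argmax of an empty sequence
```

The collar is at the height expected with the pin on the prongs (v = 293.5 against 293.0). Opening gently.

send_rows --pt "0 0 0 -0.1 0 -0.5 -0.052" --pt "0 0 0 0 0 0 -0.056" --pt "0 0 0 0 0 0 -0.06" --pt "0 0 0 0 0 0 -0.07" --pt "0 0 0 0 0 0 -0.1" --pt "0 0 0 0 0 0 -0.15" --pt "0 0 0 0 0 0 -0.25" --pt "0 0 0 0 0 0 -0.35" --pt "0 0 0 0 0 0 -0.45" --pt "0 0 0 0 0 0 -0.5"

```text
time_s: 29.25
eef_pos: [0.5081, -0.1945, 0.1746]
eef_rot: [0.052, 0.109, 0.993, -0.005]
wrist_force: [0.1, 0.3, 0.3]
opening: 0.746
grasp_force: 0.0
```

```bash
python3 col.py
```

```text
29.25 [ 0.5081 -0.1945  0.1746] 0.0 [0.1071 0.3458 0.3056]
scene collar (array([337.0721, 293.964 ]), array([333, 286,   9,  16, 111], dtype=int32)) pred [338.2015 293.0433]
top collar (array([439., 239.]), array([439, 239,   1,   1,   1], dtype=int32)) pred [438.7154 241.497 ]
```

The key hangs on its own. Retreating straight up.

send_rows --pt "0 0 0 -0.5 0 -5 -0.6" --pt "0 0 0 -1 0 -9 -0.6" --pt "0 0 0 -1.6 0 -15 -0.6" --pt "0 0 0 -2.2 0 -20 -0.6" --pt "0 0 0 -2.2 0 -20 -0.6" --pt "0 0 0 -2.2 0 -20 -0.6" --pt "0 0 0 -2.2 0 -20 -0.6" --pt "0 0 0 -2.2 0 -20 -0.6" --pt "0 0 0 -1.1 0 -10 -0.6" --pt "0 0 0 0 0 0 -0.6"

```text
time_s: 30.35
eef_pos: [0.5095, -0.1952, 0.3167]
eef_rot: [0.053, 0.109, 0.993, -0.006]
wrist_force: [1.0, 0.1, 0.2]
opening: 0.802
grasp_force: 0.0
```

send_rows --pt "0 0 0 20 0 0 -0.6" --pt "0 0 0 40 0 0 -0.6" --pt "0 0 0 40 0 0 -0.6" --pt "0 0 0 20 0 0 -0.6" --pt "0 0 0 0 0 0 -0.6" --pt "0 0 0 0 0 0 -0.6" --pt "0 0 0 0 0 0 -0.6" --pt "0 0 0 0 0 0 -0.6" --pt "0 0 0 0 0 0 -0.6" --pt "0 0 0 0 0 0 -0.6"

```text
time_s: 31.35
eef_pos: [0.3926, -0.1689, 0.3018]
eef_rot: [0.052, 0.109, 0.993, -0.005]
wrist_force: [0.9, -0.2, -0.1]
opening: 0.803
grasp_force: 0.0
```

```bash
python3 col.py; python3 col.py; python3 lid.py
```

```text
31.35 [ 0.3926 -0.1689  0.3018] 0.0 [ 0.9304 -0.2445 -0.1301]
scene collar (array([337.1304, 293.6696]), array([333, 286,   9,  16, 115], dtype=int32)) pred [338.2015 293.0433]
 brass 46 u 335 338.17391304347825 341 v 254 258.89130434782606 264 pred [339.9981 259.8413] ends [343.0098 267.3316] [337.1097 252.6577]
top collar (array([437.3947, 242.    ]), array([434, 238,   9,   8,  38], dtype=int32)) pred [438.7154 241.497 ]
 brass 61 u 442 450.327868852459 457 v 239 242.19672131147541 245 pred [449.859  242.0368] ends [459.8596 244.2219] [439.8601 239.8521]
31.45 [ 0.3924 -0.1689  0.3019] 0.0 [-0.0708 -0.8359 -0.2482]
scene collar (array([337.1667, 293.6842]), array([333, 286,   9,  16, 114], dtype=int32)) pred [338.2015 293.0433]
 brass 45 u 335 338.2 341 v 254 258.8222222222222 264 pred [339.9981 259.8413] ends [343.0098 267.3316] [337.1097 252.6577]
top collar (array([437.359 , 241.8974]), array([434, 238,   9,   8,  39], dtype=int32)) pred [438.7154 241.497 ]
 brass 61 u 442 450.327868852459 457 v 239 242.19672131147541 245 pred [449.859  242.0368] ends [459.8596 244.2219] [439.8601 239.8521]
lid region z percentiles [0.0344 0.099  0.1672] 799
```

Both views put the pin at the rest point, the key is still, the lid is up and the gripper is clear. Handing in.

```bash
python3 -c "
from bench import ctrl
print(ctrl.hand_in())"
```

```text
the job is handed in; nothing more can be done
None
```

I handed the job in at about 31 s: the lid is open, and the key hangs still by its cross-pin on the hanger with the gripper clear. While slack it stuck about 10° off vertical, so I tilted the tool to bring it within about 6° of the fingers before clamping.

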